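# Tap home the clamping wedge of a display-panel fixture

## Task

A display chassis lies in its fixture, and the loose wooden wedge that clamps it stands only part-way in its slot. Take the soft-faced mallet by its handle and drive the wedge deeper with several light taps on its thick end, drawing the mallet back between taps, until the wedge stops advancing and sits tight with the steel jaw fully against the chassis; never ram it or touch the wedge with the hand. Then lay the mallet back on its rubber mat, let go, and leave everything else where it is.

Things in the scene. Friction and masses are not known exactly. Their poses are not given: they have to be found in the camera images.
- mallet_grip (a point): Soft-faced mallet lying flat on the mat: where to grip, in the middle of the handle's thickness, 45 mm from the head's axis. Handle: wood, 24 mm wide (y), 26 mm high (z), along its x axis, from 165 mm behind this point (-x) to 35 mm ahead. Mass about 0.3 kg.
- mallet_head (a point): Centre of the mallet's head: a cylinder 26 mm across, along the mallet's y axis, crossing the handle's end 45 mm ahead (+x) of mallet_grip at the same height, with a flat white face 48 mm to +y and another 48 mm to -y (alike; either may strike).
- wedge_butt (a point): Long wooden wedge, loose, standing on the fixture's deck: centre of its thick end, the face to tap, 35 mm wide, 36 mm high (so 18 mm above the deck). Its y axis is level and points into the slot, the way the wedge is driven; z is up. It stands loose in the slot at first; the depth at which it sits tight differs each time, 30 to 95 mm further in; this end then still stands 20 mm or more outside the slot.
- wedge_tip (a point): Centre of the long wedge's thin end, 140 mm ahead of wedge_butt and 12 mm to its -x side. The -x flank is straight and runs along the steel cleat; the +x flank tapers 1 in 6 (35 mm thick at the butt, 12 mm here) and bears on the jaw. Sliding the wedge takes 0 to about 14 N, growing as it goes in; once home it hardly moves, and a tap of 20 to 25 N sets it tight.
- fixture: Aluminium fixture, fixed: deck 315 mm (x) by 300 mm (y), its top 10 mm above the bench. The slot runs along its y axis through the origin (at bench height) between a dark steel cleat (-x; bolted up to 4 mm nearer or farther each time) and the jaw (+x), both 46 mm above the bench at the top, from 30 mm before (-y) to 80 mm past the origin. Beyond the jaw lies the chassis, as high. The wedge is driven along +y.
- jaw (a joint): Sprung steel jaw, the tapered side of the slot, pushed towards the chassis by the wedge: 0 = open, 0.004 m = hard against the chassis (end of its travel). Its spring alone presses on the wedge with about 3.5 N when open, 7.5 N when home; a wedge that sits tight is squeezed harder than that. The measured value is too coarse to tell tightness.
- mat: Black rubber mat on the bench, fixed, 340 mm (x) by 180 mm (y), 4 mm thick; origin at the centre of its underside. The mallet starts on it and goes back on it.
- spacer_center (a point): Bystander: upright aluminium spacer, 22 mm across, 30 mm high, on the fixture's deck at the far end of the slot; this is its centre.
- screwdriver_grip (a point): Bystander: black screwdriver, 200 mm long, lying in front of the fixture; a point on its handle.
- short_wedge: Bystander: a short spare wooden wedge, 80 mm long, 22 mm high, lying to the left of the fixture; origin under its middle. Not used.
- bottle: Bystander: white bottle, 56 mm across, 130 mm high, at the left; origin under its middle.
Mind the look-alikes: they are no part of the job. Leave any orange look-alike of the part that bears wedge_butt alone. There is more than one size of the part that bears mallet_grip; the job needs the larger.

How it is judged:
By the outcome, as a careful person would: the job done as asked, in the order asked, and still so for the second after the job is handed in, with the robot touching nothing.
It also fails if it takes over 61 s, if anything falls off the work surface, if the arm or the gripper's body presses on something with over 40 N, if the wrist force passes 120 N, or if a joint passes its speed limit or range.

## Robot

A 6-joint arm with a two-finger parallel gripper is mounted at the origin on the work surface. World frame = base frame: x ahead of the robot, y to its left, z up, the work surface at z = 0. Lengths are in m, angles in degrees, forces in N, time in s.
With the tool pointing down it reaches from about 0.3 to 0.75 m from the base axis. Payload 8.5 kg.
Tool frame: the origin (TCP) lies on the centre line of the jaws, within the pads' length; the fingertips stand 19 mm ahead of it and the grasp point (between the pads) is the TCP; z points along the fingers, x is the direction in which the jaws open and shut, and the axes are right-handed (so a half turn about z gives the same grasp; the last joint's range is limited). The gripper opens to 85 mm and grips with 20 to 120 N. Pads are 22 mm wide; open, the fingers measure 114 mm over their backs; the gripper's body (76 mm by 85 mm) begins 54 mm behind the grasp point. The pads swing forward as they close: fully open they stand 13 mm farther back than shut.
Start: joints at [57.565, 21.807, 74.336, -0, 83.858, -12.336], TCP at [0.189, 0.516, 0.25] pointing down, gripper open.
Joint ranges: [-178.18, 178.18], [-50.72, 133.34], [12.68, 142.11], [-81.47, 261.47], [9.98, 163.14], [-165.26, 165.26]. Speed limits (degrees/s): [136.94, 136.94, 180, 180, 180, 180].

## Interface

Orientations are given as a 3x3 rotation matrix whose columns are the frame's x, y, z axes.
In Python, from rig import env, cams, order gives the robot as it stands.
- The arm moves only by the tool step_arm, never from a script. Its argument "steps" is a list of rows, each an object with "xyz": the shift along the tool's x, y, z normalised to -1 to 1, where 1 is 0.04 m, a list of three; "turn": the turn, a rotation vector about the tool's x, y, z normalised to -1 to 1, where 1 is 0.08 rad, a list of three; "gripper": the gripper command: -1 is shut, 1 is fully open, values between are in proportion. A call has 1 to 20 rows; each row shifts and turns the commanded pose from where the row before left it, along the tool's axes as they then stand; what a row does not reach is not made up. A row lasts 1/12 s, in which the tool goes at most 41.7 mm and 7.16 degrees, less where a joint would pass 70% of its speed; a pose out of reach is approached as far as the arm can. A call with a number of a shift or a turn outside -1 to 1 is refused whole. A call with a gripper value outside its range is refused whole. The fingers move at their own pace and stop on an object; "squeeze" is the grip in N (left out, the last holds). Time passes only in rows, so rows that do not move let the fingers close. It gives the time, the measured TCP pose, the force and the opening at its end, in the units of the state.
- env.observe(): the state, without advancing time (a new reading comes with each control period).
- cams.get_image(name): name is "side" or "top" or "wrist"; returns (picture, depth): 384x512x3 uint8, red, green, blue; 384x512 float32, m along the optical axis (not along the pixel's ray), 0 where there is no reading.
- cams.camera_info(name): a dict with "fx", "fy", "cx", "cy" (pixels), "extrinsics" (4x4, takes a point from camera to world coordinates). Camera axes: x right, y down, z forward; pixel columns grow to the right and rows downward; lengths in m; the calibration is good to about 2 mm. A picture is of the moment at which its call begins: read the wrist's pose just before it. camera_info takes no time and is no camera call; for the wrist camera it gives the pose at the moment of the call.
- order.close_job(): hands the job in, once; it reports no verdict.
The state is a dict: "time_s": time; "q": joint angles; "qvel": joint speeds; "joint_efforts": joint torques, N m; "position": TCP position; "tool_rot": TCP orientation; "ft_force": force on the tool from outside, world axes, zero at the start; "wrist_torque": the same for the moment, N m; "grip_width": finger opening in m.
Only numpy, scipy, OpenCV 4.12 (cv2) and the standard library are available. Lean on these libraries where they do the work, as an engineer would, in place of code of your own. Each camera call takes 0.05 s, during which the arm holds its last target. There are 200 camera calls.

## Working session

There is one attempt and no reset: what is moved stays moved. The work goes in short steps, Python scripts to look and compute and a tool call to move; the robot and the scene stay as the last step left them, time stands still between calls to the robot, and variables do not carry over. Pictures are saved under pics/ and viewed, about 8 in all and at most 12, crops included, and the job is handed in when it is done.

Besides the shell and the picture viewer there is one more tool, called after "Call:" in YAML: its name, and indented under it one key for each argument. step_arm: Moves the arm, as the interface text tells. Scaled input: -1 to 1 covers 0.04 m each way for a shift and 0.08 rad each way for a turn. Its arguments: {"type":"object","properties":{"steps":{"type":"array"},"squeeze":{"type":"number"}},"required":["steps"]}

```bash
mkdir -p pics; ls
cat > h.py <<'E'
import numpy as np, cv2
from rig import env, cams, order
def snap(n):
    K=cams.camera_info(n); im,d=cams.get_image(n); np.savez(f'{n}.npz',im=im,d=d,E=K['extrinsics'],k=[K['fx'],K['fy'],K['cx'],K['cy']]); return im,d
def load(n):
    z=np.load(f'{n}.npz'); return z['im'],z['d'],z['E'],z['k']
def onplane(n,u,v,h):
    _,_,E,k=load(n); r=E[:3,:3]@np.array([(u-k[2])/k[0],(v-k[3])/k[1],1]); return E[:3,3]+r*(h-E[2,3])/r[2]
def pt(n,u,v):
    _,d,E,k=load(n); z=d[int(v),int(u)]; return E[:3,:3]@np.array([(u-k[2])/k[0]*z,(v-k[3])/k[1]*z,z])+E[:3,3]
def cloud(n):
    im,d,E,k=load(n); v,u=np.mgrid[:d.shape[0],:d.shape[1]]
    P=np.stack([(u-k[2])/k[0]*d,(v-k[3])/k[1]*d,d],-1)@E[:3,:3].T+E[:3,3]; P[d==0]=np.nan; return P
E
python3 - <<'E'
from h import *
print(env.observe())
a,_=snap('top'); b,_=snap('side')
for n in('top','side'): print(n,load(n)[2].round(3).tolist(),load(n)[3])
cv2.imwrite('pics/top1.png',cv2.resize(a[:,:,::-1],(800,600)));cv2.imwrite('pics/side1.png',cv2.resize(b[:,:,::-1],(800,600)))
E
```

```text
pics
{'time_s': 0.0, 'q': array([ 5.75656437e+01,  2.18442210e+01,  7.43856303e+01, -9.61746520e-04,
        8.38582697e+01, -1.23354441e+01]), 'qvel': array([-0.05173405,  0.04521462, -0.03829335, -0.04359039,  0.12637394,
        0.00601856]), 'joint_efforts': array([-5.94010498e-05, -4.48468280e+01, -2.31272918e+01, -1.94497029e-04,
        4.87942365e-03, -6.99776066e-06]), 'position': array([0.18885991, 0.51627444, 0.24967632]), 'tool_rot': array([[ 3.43639556e-01,  9.39101272e-01, -8.10794240e-04],
       [ 9.39100414e-01, -3.43640371e-01, -1.30703296e-03],
       [-1.50605795e-03, -3.12268980e-04, -9.99998817e-01]]), 'ft_force': array([-0.6461433 , -1.65005376,  0.30837996]), 'wrist_torque': array([ 0.00468464,  0.02819038, -0.00529265]), 'grip_width': 0.08518216618506914}
top [[0.014, -0.986, 0.168, 0.196], [-0.999, -0.019, -0.026, 0.06], [0.028, -0.168, -0.985, 1.21], [0.0, 0.0, 0.0, 1.0]] [388.7091533  388.7091533  248.38315486 194.61558486]
side [[-0.973, -0.123, 0.194, 0.178], [-0.229, 0.545, -0.807, 0.906], [-0.006, -0.83, -0.558, 0.628], [0.0, 0.0, 0.0, 1.0]] [355.00782307 355.00782307 262.11078141 191.43714444]
```

View pics/top1.png

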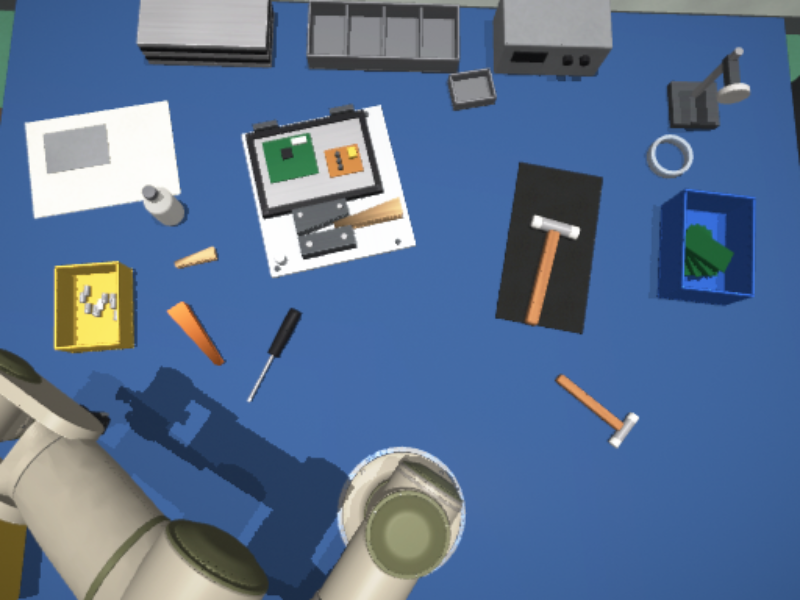

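View pics/side1.png

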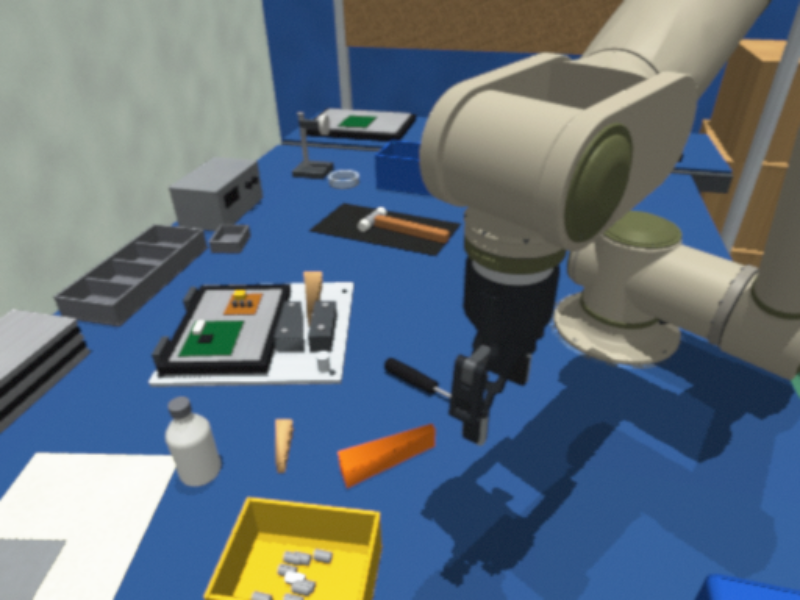

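The top view shows the candidates below (800x600 pixels).
- **Mallets:** the large one is on the mat, head (555,228), handle (545,275). The small one is off the mat at (600,410).
- **Wedges:** the light wooden one is in the slot, butt (402,208). The orange look-alike is at (195,333) and the short one at (197,257).

I choose the mallet on the mat and the wedge in the slot.

Run:
```python
from h import *
im,d,E,k=load('top'); P=cloud('top'); hsv=cv2.cvtColor(im,cv2.COLOR_RGB2HSV)
def box(m,x0,y0,x1,y1): 
    r=np.zeros(m.shape,bool); s=.64; r[int(y0*s):int(y1*s),int(x0*s):int(x1*s)]=1; return m&r
wood=(hsv[...,0]>4)&(hsv[...,0]<24)&(hsv[...,1]>80)&(hsv[...,2]>80)
white=(hsv[...,1]<60)&(hsv[...,2]>110)
def rect(m,h,name):
    v,u=np.nonzero(m); print(name,m.sum(),'z',np.nanpercentile(P[m][:,2],[5,50,95]).round(4))
    Q=np.array([onplane('top',a,b,h)[:2] for a,b in zip(u,v)],np.float32)
    c,s,a=cv2.minAreaRect(Q); print('  c',np.round(c,4),'s',np.round(s,4),'box',cv2.boxPoints((c,s,a)).round(3).tolist())
rect(box(wood,500,225,590,330),.030,'handle'); rect(box(white,520,205,590,245),.03,'head')
rect(box(wood,330,190,410,235),.046,'wedge')
deck=box((hsv[...,1]<40)&(hsv[...,2]>190),235,90,425,285); rect(deck,.01,'deck')
st=box((hsv[...,2]<110)&(hsv[...,1]<90),290,190,360,262); rect(st,.046,'steel')
mat=box((hsv[...,2]<60),490,155,610,340); rect(mat,.004,'mat')
c=np.hstack([im[110:180,150:275],im[95:220,310:400][:70]])
a=cv2.resize(im[95:185,150:270,::-1],(480,360),interpolation=2);b=cv2.resize(im[100:220,310:400,::-1],(270,360),interpolation=2)
cv2.imwrite('pics/crop.png',np.hstack([a,b]))
```

```text
handle 528 z [0.0178 0.0293 0.0338]
  c [ 0.4594 -0.2789] s [0.0271 0.201 ] box [[0.35899999737739563, -0.26600000262260437], [0.5529999732971191, -0.3179999887943268], [0.5600000023841858, -0.2919999957084656], [0.3659999966621399, -0.23899999260902405]]
head 232 z [0.019  0.027  0.0325]
  c [ 0.5642 -0.3079] s [0.099 0.027] box [[0.5379999876022339, -0.35199999809265137], [0.5640000104904175, -0.35899999737739563], [0.5899999737739563, -0.2639999985694885], [0.5640000104904175, -0.25699999928474426]]
wedge 391 z [0.0216 0.0452 0.0493]
  c [0.5747 0.0739] s [0.0401 0.1363] box [[0.5379999876022339, 0.13500000536441803], [0.5720000267028809, 0.003000000026077032], [0.6110000014305115, 0.013000000268220901], [0.5770000219345093, 0.14499999582767487]]
deck 4466 z [0.0068 0.0127 0.0339]
  c [0.6411 0.1585] s [0.3138 0.2992] box [[0.4519999921321869, 0.26499998569488525], [0.5260000228881836, -0.02500000037252903], [0.8299999833106995, 0.052000001072883606], [0.7559999823570251, 0.34200000762939453]]
steel 1002 z [0.0206 0.0441 0.0493]
  c [0.5545 0.1491] s [0.1184 0.1441] box [[0.4790000021457672, 0.20399999618530273], [0.5149999856948853, 0.06400000303983688], [0.6299999952316284, 0.09399999678134918], [0.593999981880188, 0.23399999737739563]]
mat 4657 z [0.0003 0.0042 0.0082]
  c [ 0.53   -0.3022] s [0.1768 0.3363] box [[0.3490000069141388, -0.3610000014305115], [0.6809999942779541, -0.4169999957084656], [0.7110000252723694, -0.24300000071525574], [0.3790000081062317, -0.18700000643730164]]
```

View pics/crop.png

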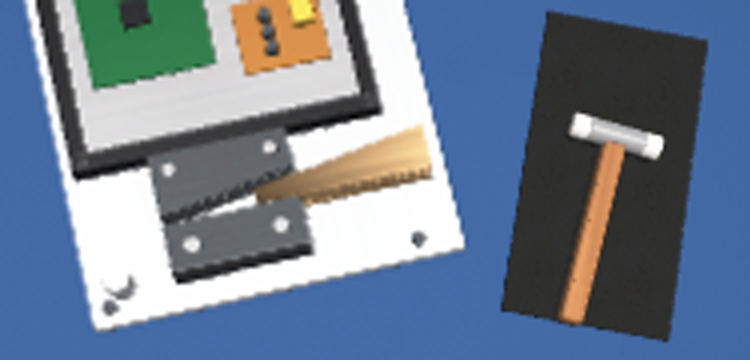

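The crop confirms both choices. The large two-faced mallet lies on the mat, and the light wedge has its butt edge at crop (425,127)-(431,170). Measured lengths (head 99 mm, deck 314x299, mat 336x177) match the sizes given. I go above the mallet grip at about (0.521,-0.296).

Call:
step_arm:
  steps:
    - {"xyz": [-0.675, 0.616, 0], "turn": [0, 0, 0], "gripper": 1}
    - {"xyz": [-0.675, 0.616, 0], "turn": [0, 0, 0], "gripper": 1}
    - {"xyz": [-0.675, 0.616, 0], "turn": [0, 0, 0], "gripper": 1}
    - {"xyz": [-0.675, 0.616, 0], "turn": [0, 0, 0], "gripper": 1}
    - {"xyz": [-0.675, 0.616, 0], "turn": [0, 0, 0], "gripper": 1}
    - {"xyz": [-0.675, 0.616, 0], "turn": [0, 0, 0], "gripper": 1}
    - {"xyz": [-0.675, 0.616, 0], "turn": [0, 0, 0], "gripper": 1}
    - {"xyz": [-0.675, 0.616, 0], "turn": [0, 0, 0], "gripper": 1}
    - {"xyz": [-0.675, 0.616, 0], "turn": [0, 0, 0], "gripper": 1}
    - {"xyz": [-0.675, 0.616, 0], "turn": [0, 0, 0], "gripper": 1}
    - {"xyz": [-0.675, 0.616, 0], "turn": [0, 0, 0], "gripper": 1}
    - {"xyz": [-0.675, 0.616, 0], "turn": [0, 0, 0], "gripper": 1}
    - {"xyz": [-0.675, 0.616, 0], "turn": [0, 0, 0], "gripper": 1}
    - {"xyz": [-0.675, 0.616, 0], "turn": [0, 0, 0], "gripper": 1}
    - {"xyz": [-0.675, 0.616, 0], "turn": [0, 0, 0], "gripper": 1}
    - {"xyz": [-0.675, 0.616, 0], "turn": [0, 0, 0], "gripper": 1}
    - {"xyz": [-0.675, 0.616, 0], "turn": [0, 0, 0], "gripper": 1}
    - {"xyz": [-0.675, 0.616, 0], "turn": [0, 0, 0], "gripper": 1}
    - {"xyz": [-0.675, 0.616, 0], "turn": [0, 0, 0], "gripper": 1}
    - {"xyz": [-0.675, 0.616, 0], "turn": [0, 0, 0], "gripper": 1}

```text
time_s: 1.77
position: [0.4664, -0.1618, 0.25]
tool_rot: [[0.344, 0.939, -0.001], [0.939, -0.344, 0.0], [0.0, -0.001, -1.0]]
ft_force: [0.6, 0.3, 0.2]
grip_width: 0.0849
```

Call:
step_arm:
  steps:
    - {"xyz": [-0.675, 0.616, 0], "turn": [0, 0, 0], "gripper": 1}
    - {"xyz": [-0.675, 0.616, 0], "turn": [0, 0, 0], "gripper": 1}
    - {"xyz": [-0.675, 0.616, 0], "turn": [0, 0, 0], "gripper": 1}
    - {"xyz": [-0.675, 0.616, 0], "turn": [0, 0, 0], "gripper": 1}
    - {"xyz": [0, 0, 0], "turn": [0, 0, -0.5], "gripper": 1}
    - {"xyz": [0, 0, 0], "turn": [0, 0, -0.5], "gripper": 1}
    - {"xyz": [0, 0, 0], "turn": [0, 0, 0], "gripper": 1}

```text
time_s: 2.35
position: [0.5215, -0.2957, 0.2495]
tool_rot: [[0.267, 0.964, -0.001], [0.964, -0.267, 0.001], [0.001, -0.001, -1.0]]
ft_force: [-1.0, 0.9, -0.3]
grip_width: 0.0857
```

Run:
```python
from h import *
im,d=snap('wrist'); o=env.observe(); print(o['position'].round(4),o['tool_rot'].round(4).tolist(),o['ft_force'])
cv2.imwrite('pics/w1.png',im[:,:,::-1])
hsv=cv2.cvtColor(im,cv2.COLOR_RGB2HSV); np.save('hsv.npy',hsv)
P=cloud('wrist')
wood=((hsv[...,0]>4)&(hsv[...,0]<24)&(hsv[...,1]>80)&(hsv[...,2]>80)).astype(np.uint8)
white=((hsv[...,1]<60)&(hsv[...,2]>110)).astype(np.uint8)
for nm,m in(('wood',wood),('white',white)):
  cs,_=cv2.findContours(m,0,2)
  for c in sorted(cs,key=cv2.contourArea)[-3:]:
    if cv2.contourArea(c)<150: continue
    Q=np.array([onplane('wrist',*p[0],.03)[:2] for p in c],np.float32); r=cv2.minAreaRect(Q)
    mm=np.zeros_like(m);cv2.drawContours(mm,[c],-1,1,-1)
    print(nm,cv2.contourArea(c),cv2.boundingRect(c),'c',np.round(r[0],4),'s',np.round(r[1],4),r[2],'zmed',np.nanmedian(P[mm>0][:,2]).round(4))
    print(cv2.boxPoints(r).round(4).tolist())
```

```text
[ 0.5216 -0.2953  0.2498] [[0.2684, 0.9633, -0.0007], [0.9633, -0.2684, 0.0007], [0.0004, -0.0009, -1.0]] [ 0.14089984 -0.98138913 -0.49355717]
wood 4877.5 (242, 0, 40, 196) c [ 0.4656 -0.278 ] s [0.0387 0.1901] 71.56462860107422 zmed 0.0303
[[0.3693000078201294, -0.2662000060081482], [0.5496000051498413, -0.3264000117778778], [0.5619000196456909, -0.2897000014781952], [0.3815000057220459, -0.2295999974012375]]
white 782.0 (367, 254, 45, 60) c [ 0.7033 -0.1835] s [0.0957 0.0246] 12.444852828979492 zmed 0.2718
[[0.6539000272750854, -0.1817999929189682], [0.6592000126838684, -0.20589999854564667], [0.7526999711990356, -0.18520000576972961], [0.7473999857902527, -0.16120000183582306]]
white 2985.5 (155, 6, 77, 123) c [ 0.4164 -0.3255] s [0.0721 0.1055] 81.7969741821289 zmed 0.0048
[[0.35899999737739563, -0.35370001196861267], [0.4634999930858612, -0.3686999976634979], [0.47380000352859497, -0.2973000109195709], [0.3693000078201294, -0.28220000863075256]]
white 13697.5 (187, 171, 152, 124) c [ 0.6088 -0.3133] s [0.1631 0.1437] 80.640869140625 zmed 0.0049
[[0.5246000289916992, -0.38199999928474426], [0.6664000153541565, -0.40540000796318054], [0.6930000185966492, -0.24449999630451202], [0.5511000156402588, -0.22110000252723694]]
```

View pics/w1.png

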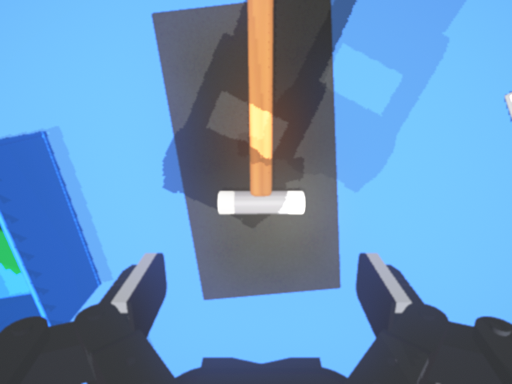

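The wrist view shows the mallet's head at u 218–305, v≈203, with the handle joining at u 249–272, v 195. It sits squarely between the jaws.

Run:
```python
from h import *
for n,u,v in(('headL',218,203),('headR',305,203.5),('headC',261.5,203.3)): print(n,onplane('wrist',u,v,.018).round(4))
for v in(120,160,185): 
  print(v,[onplane('wrist',u,v,.030).round(4)[:2].tolist() for u in ((248,272) if v>150 else (247.5,273))])
# wedge in top image
im,d,E,k=load('top'); P=cloud('top'); hsv=cv2.cvtColor(im,cv2.COLOR_RGB2HSV)
a=np.radians(14.3); X=np.array([np.cos(a),np.sin(a)]);Y=np.array([-np.sin(a),np.cos(a)])
wood=(hsv[...,0]>4)&(hsv[...,0]<24)&(hsv[...,1]>60)&(hsv[...,2]>80)
r=np.zeros_like(wood); r[122:150,212:262]=1; m=wood&r
v,u=np.nonzero(m); Q=np.array([onplane('top',x,y,.046)[:2] for x,y in zip(u,v)]); 
s=Q@X; t=Q@Y
for lo in np.arange(t.min(),t.max(),.008):
  b=(t>=lo)&(t<lo+.008)
  if b.any(): print('t%.3f'%lo,'x %.4f..%.4f'%(s[b].min(),s[b].max()),'n',b.sum())
dk=np.array([[.452,.265],[.526,-.025],[.83,.052],[.756,.342]]); print('deck c along X,Y',dk@X,dk@Y)
st=np.array([.5545,.1491]);print('steel',st@X,st@Y)
```

```text
headL [ 0.5565 -0.3557  0.018 ]
headR [ 0.5836 -0.2598  0.018 ]
headC [ 0.5701 -0.3078  0.018 ]
120 [[0.4749, -0.2965], [0.4818, -0.2713]]
160 [[0.5151, -0.3075], [0.5218, -0.283]]
185 [[0.5417, -0.3152], [0.5486, -0.29]]
t-0.139 x 0.5551..0.5977 n 33
t-0.131 x 0.5558..0.5966 n 32
t-0.123 x 0.5548..0.5948 n 34
t-0.115 x 0.5562..0.5938 n 30
t-0.107 x 0.5551..0.5920 n 31
t-0.099 x 0.5548..0.5909 n 30
t-0.091 x 0.5555..0.5891 n 27
t-0.083 x 0.5551..0.5881 n 29
t-0.075 x 0.5558..0.5863 n 24
t-0.067 x 0.5548..0.5852 n 27
t-0.059 x 0.5562..0.5835 n 22
t-0.051 x 0.5544..0.5817 n 24
t-0.043 x 0.5565..0.5806 n 22
t-0.035 x 0.5579..0.5813 n 14
t-0.027 x 0.5645..0.5803 n 14
t-0.019 x 0.5652..0.5792 n 12
t-0.011 x 0.5649..0.5774 n 11
t-0.003 x 0.5687..0.5757 n 3
deck c along X,Y [0.50344985 0.5035273  0.81712701 0.81704956] [ 0.14514562 -0.15414687 -0.15462036  0.14467213]
steel 0.5741467758620701 0.007519292998003302
```

Call:
step_arm:
  steps:
    - {"xyz": [0, 0.03, 0.9], "turn": [0, 0, 0], "gripper": 1}
    - {"xyz": [0, 0, 0.9], "turn": [0, 0, 0], "gripper": 1}
    - {"xyz": [-0.02, 0, 0.9], "turn": [0, 0, 0], "gripper": 1}
    - {"xyz": [0, 0, 0.9], "turn": [0, 0, 0], "gripper": 1}
    - {"xyz": [0, 0, 0.9], "turn": [0, 0, 0], "gripper": 1}
    - {"xyz": [0, 0, 0.6], "turn": [0, 0, 0], "gripper": 1}
    - {"xyz": [0, 0, 0.3], "turn": [0, 0, 0], "gripper": 1}
    - {"xyz": [0, 0, 0.17], "turn": [0, 0, 0], "gripper": 1}
    - {"xyz": [0, 0, 0], "turn": [0, 0, 0], "gripper": 1}

```text
time_s: 3.15
position: [0.5222, -0.2958, 0.0265]
tool_rot: [[0.268, 0.963, -0.002], [0.963, -0.268, 0.001], [0.001, -0.002, -1.0]]
ft_force: [-0.3, 0.4, -0.3]
grip_width: 0.0855
```

Call:
step_arm:
  steps:
    - {"xyz": [0, 0, 0], "turn": [0, 0, 0], "gripper": -1}
    - {"xyz": [0, 0, 0], "turn": [0, 0, 0], "gripper": -1}
    - {"xyz": [0, 0, 0], "turn": [0, 0, 0], "gripper": -1}
    - {"xyz": [0, 0, 0], "turn": [0, 0, 0], "gripper": -1}
    - {"xyz": [0, 0, 0], "turn": [0, 0, 0], "gripper": -1}
    - {"xyz": [0, 0, 0], "turn": [0, 0, 0], "gripper": -1}
    - {"xyz": [0, 0, 0], "turn": [0, 0, 0], "gripper": -1}
    - {"xyz": [0, 0, 0], "turn": [0, 0, 0], "gripper": -1}
    - {"xyz": [0, 0, 0], "turn": [0, 0, 0], "gripper": -1}
    - {"xyz": [0, 0, 0], "turn": [0, 0, 0], "gripper": -1}
  squeeze: 110

```text
time_s: 3.98
position: [0.5229, -0.2965, 0.0285]
tool_rot: [[0.267, 0.964, 0.001], [0.964, -0.267, -0.001], [-0.0, 0.001, -1.0]]
ft_force: [-1.2, 2.0, 6.7]
grip_width: 0.0217
```

Call:
step_arm:
  steps:
    - {"xyz": [0, 0, -0.3], "turn": [0, 0, 0], "gripper": -1}
    - {"xyz": [0, 0, -0.7], "turn": [0, 0, 0], "gripper": -1}
    - {"xyz": [0, 0, -0.75], "turn": [0, 0, 0], "gripper": -1}
    - {"xyz": [0.7, -0.035, 0], "turn": [0, 0, 0], "gripper": -1}
    - {"xyz": [0.7, -0.035, 0], "turn": [0, 0, 0], "gripper": -1}
    - {"xyz": [0.7, -0.035, 0], "turn": [0, 0, 0], "gripper": -1}
    - {"xyz": [0.7, -0.035, 0], "turn": [0, 0, 0], "gripper": -1}
    - {"xyz": [0.7, -0.035, 0], "turn": [0, 0, 0], "gripper": -1}
    - {"xyz": [0.7, -0.035, 0], "turn": [0, 0, 0], "gripper": -1}
    - {"xyz": [0.7, -0.035, 0], "turn": [0, 0, 0], "gripper": -1}
    - {"xyz": [0.7, -0.035, 0], "turn": [0, 0, 0], "gripper": -1}
    - {"xyz": [0, 0, 0], "turn": [0, 0, -0.81], "gripper": -1}
    - {"xyz": [0, 0, 0], "turn": [0, 0, -0.81], "gripper": -1}
    - {"xyz": [0, 0, 0], "turn": [0, 0, -0.81], "gripper": -1}
    - {"xyz": [0, 0, 0], "turn": [0, 0, -0.81], "gripper": -1}
    - {"xyz": [0, 0, 0], "turn": [0, 0, -0.81], "gripper": -1}
    - {"xyz": [0, 0, 0], "turn": [0, 0, -0.81], "gripper": -1}
    - {"xyz": [0, 0, 0], "turn": [0, 0, -0.81], "gripper": -1}
    - {"xyz": [0, 0, 0], "turn": [0, 0, -0.81], "gripper": -1}
    - {"xyz": [0, 0, 0], "turn": [0, 0, 0], "gripper": -1}

```text
time_s: 5.65
position: [0.5714, -0.0774, 0.0972]
tool_rot: [[-0.247, 0.969, -0.001], [0.969, 0.247, 0.0], [0.001, -0.001, -1.0]]
ft_force: [0.3, -0.5, -4.1]
grip_width: 0.0217
```

Run:
```python
from h import *
a,_=snap('wrist'); b,_=snap('top'); c,_=snap('side'); o=env.observe(); print(o['position'].round(4),o['ft_force'].round(2),o['wrist_torque'].round(3),o['grip_width'])
cv2.imwrite('pics/m1.png',np.hstack([cv2.resize(a[:,:,::-1],(400,300)),cv2.resize(b[90:240,160:360,::-1],(400,300),interpolation=2)]))
```

```text
[ 0.5716 -0.0775  0.0974] [-0.29 -0.16 -3.79] [ 0.006 -0.062 -0.019] 0.02153185622500469
```

View pics/m1.png

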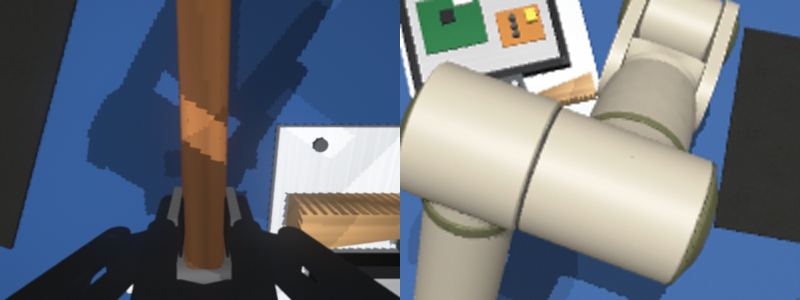

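The wrist view shows the handle straight in the jaws. The wedge is at the right, with its butt edge at about (288,195)–(300,250) in the half-scale picture. I measure it from this view.

```bash
cat > wm.py <<'E'
from h import *
a=np.radians(14.3); X=np.array([np.cos(a),np.sin(a)]);Y=np.array([-np.sin(a),np.cos(a)])
def measure():
    im,d,_,_=load('wrist'); P=cloud('wrist'); hsv=cv2.cvtColor(im,cv2.COLOR_RGB2HSV)
    m=(hsv[...,0]>4)&(hsv[...,0]<26)&(hsv[...,1]>60)&(hsv[...,2]>50); m[:,:300]=0
    Q=P[m]; t=Q[:,:2]@Y; s=Q[:,:2]@X; z=Q[:,2]
    top=(z>.040)&(z<.052)
    print('n',m.sum(),'top n',top.sum(),'t',np.percentile(t[top],[0,2,10]).round(4),'flank s',np.percentile(s[top],[2,98]).round(4),'z',np.median(z[top]).round(4))
    lo=z<.035
    print('low n',lo.sum(), 't',np.percentile(t[lo],[0,2,10]).round(4) if lo.any() else '')
if __name__=='__main__':
    snap('wrist'); o=env.observe(); p=o['position']; print('TCP s,t,z',p[:2]@X,p[:2]@Y,p[2]); measure()
E
python3 wm.py
python3 - <<'E'
import sys; sys.path.insert(0,'.')
from h import *
im,_,_,_=load('wrist'); print(im[245:330:12,355:400:6].tolist()[::3])
E
```

```text
TCP s,t,z 0.5347461145838512 -0.21627943520657394 0.09738623513031004
n 8662 top n 5261 t [-0.1394 -0.1384 -0.1302] flank s [0.5648 0.5928] z 0.0465
low n 2701 t [-0.1393 -0.139  -0.1387]
[[[238, 240, 244], [234, 236, 240], [186, 190, 196], [235, 237, 240], [211, 215, 221], [235, 237, 240], [226, 229, 233], [232, 234, 237]], [[237, 239, 242], [231, 233, 237], [113, 99, 86], [118, 96, 73], [117, 95, 71], [117, 94, 70], [197, 156, 107], [195, 153, 106]], [[33, 34, 35], [33, 32, 35], [33, 33, 36], [34, 34, 35], [33, 32, 33], [33, 32, 32], [35, 32, 31], [33, 31, 30]]]
```

Butt at t=-0.139 on the slot axis, its centre at s≈0.581, top at 46 mm: consistent with the top view. I lower the head to butt height and give a first light tap.

Call:
step_arm:
  steps:
    - {"xyz": [0, 0, 0.5], "turn": [0, 0, 0], "gripper": -1}
    - {"xyz": [0, 0, 0.5], "turn": [0, 0, 0], "gripper": -1}
    - {"xyz": [0, 0, 0.46], "turn": [0, 0, 0], "gripper": -1}
    - {"xyz": [0, 0, 0], "turn": [0, 0, 0], "gripper": -1}
    - {"xyz": [0.3, 0, 0], "turn": [0, 0, 0], "gripper": -1}
    - {"xyz": [0.3, 0, 0], "turn": [0, 0, 0], "gripper": -1}

```text
time_s: 6.35
position: [0.5661, -0.0539, 0.04]
tool_rot: [[-0.244, 0.97, 0.001], [0.97, 0.244, -0.0], [-0.001, 0.001, -1.0]]
ft_force: [-0.1, -0.1, -2.8]
grip_width: 0.0216
```

Call:
step_arm:
  steps:
    - {"xyz": [0.18, 0, 0], "turn": [0, 0, 0], "gripper": -1}
    - {"xyz": [0.18, 0, 0], "turn": [0, 0, 0], "gripper": -1}

```text
time_s: 6.52
position: [0.5624, -0.0391, 0.0402]
tool_rot: [[-0.246, 0.969, 0.002], [0.969, 0.246, -0.001], [-0.001, 0.002, -1.0]]
ft_force: [0.3, -0.3, -3.2]
grip_width: 0.0217
```

Call:
step_arm:
  steps:
    - {"xyz": [-0.4, 0, 0], "turn": [0, 0, 0], "gripper": -1}
    - {"xyz": [-0.4, 0, 0], "turn": [0, 0, 0], "gripper": -1}
    - {"xyz": [0, 0, 0], "turn": [0, 0, 0], "gripper": -1}

```text
time_s: 6.77
position: [0.5716, -0.0743, 0.0399]
tool_rot: [[-0.244, 0.97, 0.003], [0.97, 0.244, -0.002], [-0.003, 0.002, -1.0]]
ft_force: [0.5, -0.4, -3.6]
grip_width: 0.0221
```

```bash
python3 wm.py
```

```text
TCP s,t,z 0.535196368289942 -0.21206772021540643 0.03955223404712231
n 5107 top n 1625 t [-0.1283 -0.1264 -0.1222] flank s [0.5644 0.5818] z 0.0463
low n 2809 t [-0.1281 -0.1276 -0.1271]
```

Tap 1 moved the butt about 11 mm with no noticeable force. The TCP reading agrees with the camera (butt = TCP t + 48.5 mm). I continue.

Call:
step_arm:
  steps:
    - {"xyz": [0.4, 0, 0], "turn": [0, 0, 0], "gripper": -1}
    - {"xyz": [0.4, 0, 0], "turn": [0, 0, 0], "gripper": -1}
    - {"xyz": [0.18, 0, 0], "turn": [0, 0, 0], "gripper": -1}
    - {"xyz": [0.18, 0, 0], "turn": [0, 0, 0], "gripper": -1}

```text
time_s: 7.15
position: [0.5583, -0.0248, 0.0392]
tool_rot: [[-0.246, 0.969, -0.0], [0.969, 0.246, 0.0], [0.0, -0.0, -1.0]]
ft_force: [0.7, -0.9, -3.9]
grip_width: 0.0215
```

Call:
step_arm:
  steps:
    - {"xyz": [-0.4, 0, 0], "turn": [0, 0, 0], "gripper": -1}
    - {"xyz": [-0.4, 0, 0], "turn": [0, 0, 0], "gripper": -1}
    - {"xyz": [0, 0, 0], "turn": [0, 0, 0], "gripper": -1}
    - {"xyz": [0.35, 0, 0], "turn": [0, 0, 0], "gripper": -1}
    - {"xyz": [0.35, 0, 0], "turn": [0, 0, 0], "gripper": -1}
    - {"xyz": [0.18, 0, 0], "turn": [0, 0, 0], "gripper": -1}
    - {"xyz": [0.15, 0, 0], "turn": [0, 0, 0], "gripper": -1}

```text
time_s: 7.73
position: [0.556, -0.0159, 0.0391]
tool_rot: [[-0.246, 0.969, -0.001], [0.969, 0.246, 0.0], [0.0, -0.0, -1.0]]
ft_force: [1.6, -0.5, -3.5]
grip_width: 0.0214
```

Call:
step_arm:
  steps:
    - {"xyz": [-0.4, 0, 0], "turn": [0, 0, 0], "gripper": -1}
    - {"xyz": [-0.4, 0, 0], "turn": [0, 0, 0], "gripper": -1}
    - {"xyz": [0, 0, 0], "turn": [0, 0, 0], "gripper": -1}
    - {"xyz": [0.35, 0, 0], "turn": [0, 0, 0], "gripper": -1}
    - {"xyz": [0.35, 0, 0], "turn": [0, 0, 0], "gripper": -1}
    - {"xyz": [0.15, 0, 0], "turn": [0, 0, 0], "gripper": -1}
    - {"xyz": [0.15, 0, 0], "turn": [0, 0, 0], "gripper": -1}

```text
time_s: 8.32
position: [0.5539, -0.0078, 0.0392]
tool_rot: [[-0.247, 0.969, -0.0], [0.969, 0.247, 0.0], [0.0, -0.0, -1.0]]
ft_force: [-0.1, -0.5, -3.8]
grip_width: 0.0218
```

Run:
```python
from wm import *
o=env.observe();p=o['position'];f=o['ft_force'];print('t',p[:2]@Y,'f along',f[:2]@Y,'tq',o['wrist_torque'].round(2))
```

```text
t -0.1443451254855139 f along -0.446857350325886 tq [-0.1  -0.05 -0.04]
```

Call:
step_arm:
  steps:
    - {"xyz": [-0.4, 0, 0], "turn": [0, 0, 0], "gripper": -1}
    - {"xyz": [-0.4, 0, 0], "turn": [0, 0, 0], "gripper": -1}
    - {"xyz": [0, 0, 0], "turn": [0, 0, 0], "gripper": -1}
    - {"xyz": [0.35, 0, 0], "turn": [0, 0, 0], "gripper": -1}
    - {"xyz": [0.35, 0, 0], "turn": [0, 0, 0], "gripper": -1}
    - {"xyz": [0.15, 0, 0], "turn": [0, 0, 0], "gripper": -1}
    - {"xyz": [0.15, 0, 0], "turn": [0, 0, 0], "gripper": -1}

```text
time_s: 8.9
position: [0.5518, -0.0004, 0.0391]
tool_rot: [[-0.247, 0.969, -0.001], [0.969, 0.247, -0.001], [-0.001, -0.001, -1.0]]
ft_force: [-1.9, -5.8, -4.0]
grip_width: 0.022
```

```bash
cat > st.py <<'E'
from wm import *
o=env.observe();p=o['position'];f=o['ft_force'];print('s,t',p[:2]@X,p[:2]@Y,'f along',f[:2]@Y,'tq',o['wrist_torque'].round(2))
E
python3 st.py
```

```text
s,t 0.5345629176680564 -0.13671886224015778 f along -5.1876577430685655 tq [-0.97  0.29 -0.05]
```

Call:
step_arm:
  steps:
    - {"xyz": [-0.4, 0, 0], "turn": [0, 0, 0], "gripper": -1}
    - {"xyz": [-0.4, 0, 0], "turn": [0, 0, 0], "gripper": -1}
    - {"xyz": [0, 0, 0], "turn": [0, 0, 0], "gripper": -1}
    - {"xyz": [0.35, 0, 0], "turn": [0, 0, 0], "gripper": -1}
    - {"xyz": [0.35, 0, 0], "turn": [0, 0, 0], "gripper": -1}
    - {"xyz": [0.15, 0, 0], "turn": [0, 0, 0], "gripper": -1}
    - {"xyz": [0.15, 0, 0], "turn": [0, 0, 0], "gripper": -1}

```text
time_s: 9.48
position: [0.5499, 0.0072, 0.0391]
tool_rot: [[-0.247, 0.969, -0.001], [0.969, 0.247, -0.001], [-0.001, -0.001, -1.0]]
ft_force: [-1.3, -7.6, -3.7]
grip_width: 0.0213
```

```bash
python3 st.py
```

```text
s,t 0.5346302743514468 -0.1288824997123076 f along -7.026119172278342 tq [-1.18  0.23 -0.16]
```

Call:
step_arm:
  steps:
    - {"xyz": [-0.4, 0, 0], "turn": [0, 0, 0], "gripper": -1}
    - {"xyz": [-0.4, 0, 0], "turn": [0, 0, 0], "gripper": -1}
    - {"xyz": [0, 0, 0], "turn": [0, 0, 0], "gripper": -1}

```text
time_s: 9.73
position: [0.5592, -0.026, 0.0393]
tool_rot: [[-0.245, 0.97, 0.001], [0.97, 0.245, -0.001], [-0.001, 0.001, -1.0]]
ft_force: [1.0, 0.4, -3.3]
grip_width: 0.0217
```

```bash
python3 wm.py
```

```text
TCP s,t,z 0.535152572207741 -0.16219676111792974 0.03920712858506915
n 5125 top n 1592 t [-0.0795 -0.0769 -0.0727] flank s [0.5643 0.581 ] z 0.0463
low n 2832 t [-0.0809 -0.0803 -0.0796]
```

Call:
step_arm:
  steps:
    - {"xyz": [0.35, 0, 0], "turn": [0, 0, 0], "gripper": -1}
    - {"xyz": [0.35, 0, 0], "turn": [0, 0, 0], "gripper": -1}
    - {"xyz": [0.13, 0, 0], "turn": [0, 0, 0], "gripper": -1}
    - {"xyz": [0.13, 0, 0], "turn": [0, 0, 0], "gripper": -1}

```text
time_s: 10.12
position: [0.5482, 0.0133, 0.0391]
tool_rot: [[-0.247, 0.969, -0.001], [0.969, 0.247, -0.001], [-0.001, -0.001, -1.0]]
ft_force: [-2.9, -8.7, -4.7]
grip_width: 0.022
```

```bash
python3 st.py
```

```text
s,t 0.5345212269110372 -0.1225168903217545 f along -7.721321430174858 tq [-1.36  0.29 -0.15]
```

Call:
step_arm:
  steps:
    - {"xyz": [-0.4, 0, 0], "turn": [0, 0, 0], "gripper": -1}
    - {"xyz": [-0.4, 0, 0], "turn": [0, 0, 0], "gripper": -1}
    - {"xyz": [0, 0, 0], "turn": [0, 0, 0], "gripper": -1}
    - {"xyz": [0.35, 0, 0], "turn": [0, 0, 0], "gripper": -1}
    - {"xyz": [0.35, 0, 0], "turn": [0, 0, 0], "gripper": -1}
    - {"xyz": [0.12, 0, 0], "turn": [0, 0, 0], "gripper": -1}
    - {"xyz": [0.1, 0, 0], "turn": [0, 0, 0], "gripper": -1}

```text
time_s: 10.7
position: [0.547, 0.018, 0.0391]
tool_rot: [[-0.248, 0.969, -0.001], [0.969, 0.248, -0.002], [-0.001, -0.002, -1.0]]
ft_force: [-1.7, -8.5, -2.8]
grip_width: 0.0217
```

```bash
python3 st.py
```

```text
s,t 0.5344778092987617 -0.11767178555842521 f along -7.835321724126857 tq [-1.47  0.27 -0.2 ]
```

Call:
step_arm:
  steps:
    - {"xyz": [-0.4, 0, 0], "turn": [0, 0, 0], "gripper": -1}
    - {"xyz": [-0.4, 0, 0], "turn": [0, 0, 0], "gripper": -1}
    - {"xyz": [0, 0, 0], "turn": [0, 0, 0], "gripper": -1}
    - {"xyz": [0.35, 0, 0], "turn": [0, 0, 0], "gripper": -1}
    - {"xyz": [0.35, 0, 0], "turn": [0, 0, 0], "gripper": -1}
    - {"xyz": [0.12, 0, 0], "turn": [0, 0, 0], "gripper": -1}
    - {"xyz": [0.1, 0, 0], "turn": [0, 0, 0], "gripper": -1}

```text
time_s: 11.28
position: [0.5458, 0.0222, 0.0392]
tool_rot: [[-0.248, 0.969, -0.001], [0.969, 0.248, -0.003], [-0.003, -0.002, -1.0]]
ft_force: [-2.8, -25.1, -3.1]
grip_width: 0.0214
```

```bash
python3 st.py
```

```text
s,t 0.5343357709291705 -0.11333343047263345 f along -23.621567126780484 tq [-4.2   0.43 -0.57]
```

The force jumped to about 24 N, so the wedge is home. I draw back and give a confirming tap to barely deeper.

Call:
step_arm:
  steps:
    - {"xyz": [-0.4, 0, 0], "turn": [0, 0, 0], "gripper": -1}
    - {"xyz": [-0.4, 0, 0], "turn": [0, 0, 0], "gripper": -1}
    - {"xyz": [0, 0, 0], "turn": [0, 0, 0], "gripper": -1}
    - {"xyz": [0, 0, 0], "turn": [0, 0, 0], "gripper": -1}

```text
time_s: 11.62
position: [0.5542, -0.0087, 0.0391]
tool_rot: [[-0.245, 0.969, -0.0], [0.969, 0.245, 0.0], [0.0, -0.0, -1.0]]
ft_force: [-0.6, 0.8, -3.9]
grip_width: 0.0216
```

```bash
python3 st.py; python3 wm.py
```

```text
s,t 0.5349162593339863 -0.14532971899060598 f along 0.9282781659603293 tq [0.03 0.   0.01]
TCP s,t,z 0.5348122629996787 -0.14497822376863384 0.039062107366634354
n 4324 top n 1497 t [-0.0611 -0.0581 -0.0539] flank s [0.5643 0.5806] z 0.0462
low n 2164 t [-0.0661 -0.0655 -0.0638]
```

Call:
step_arm:
  steps:
    - {"xyz": [0.3, 0, 0], "turn": [0, 0, 0], "gripper": -1}
    - {"xyz": [0.3, 0, 0], "turn": [0, 0, 0], "gripper": -1}
    - {"xyz": [0.12, 0, 0], "turn": [0, 0, 0], "gripper": -1}
    - {"xyz": [0.1, 0, 0], "turn": [0, 0, 0], "gripper": -1}

```text
time_s: 12.0
position: [0.5459, 0.0223, 0.0392]
tool_rot: [[-0.248, 0.969, -0.001], [0.969, 0.248, -0.003], [-0.003, -0.001, -1.0]]
ft_force: [-2.9, -26.1, -3.6]
grip_width: 0.0218
```

```bash
python3 st.py
```

```text
s,t 0.534539838532418 -0.11323767567956837 f along -24.56023596987665 tq [-4.24  0.48 -0.64]
```

The same depth at 24.6 N, with no advance between the two last taps: the wedge is tight. I draw back, lift and return towards the mat.

Call:
step_arm:
  steps:
    - {"xyz": [-0.5, 0, 0], "turn": [0, 0, 0], "gripper": -1}
    - {"xyz": [-0.7, 0, 0], "turn": [0, 0, 0], "gripper": -1}
    - {"xyz": [-0.7, 0, 0], "turn": [0, 0, 0], "gripper": -1}
    - {"xyz": [-0.7, 0, 0], "turn": [0, 0, 0], "gripper": -1}
    - {"xyz": [0, 0, -0.75], "turn": [0, 0, 0], "gripper": -1}
    - {"xyz": [0, 0, -0.75], "turn": [0, 0, 0], "gripper": -1}
    - {"xyz": [0, 0, 0], "turn": [0, 0, 0.81], "gripper": -1}
    - {"xyz": [0, 0, 0], "turn": [0, 0, 0.81], "gripper": -1}
    - {"xyz": [0, 0, 0], "turn": [0, 0, 0.81], "gripper": -1}
    - {"xyz": [0, 0, 0], "turn": [0, 0, 0.81], "gripper": -1}
    - {"xyz": [0, 0, 0], "turn": [0, 0, 0.81], "gripper": -1}
    - {"xyz": [0, 0, 0], "turn": [0, 0, 0.81], "gripper": -1}
    - {"xyz": [0, 0, 0], "turn": [0, 0, 0.81], "gripper": -1}
    - {"xyz": [0, 0, 0], "turn": [0, 0, 0.81], "gripper": -1}
    - {"xyz": [0, 0, 0], "turn": [0, 0, 0], "gripper": -1}

```text
time_s: 13.25
position: [0.5718, -0.0779, 0.0991]
tool_rot: [[0.269, 0.963, -0.0], [0.963, -0.269, 0.0], [0.0, -0.0, -1.0]]
ft_force: [0.5, 0.2, -2.7]
grip_width: 0.0218
```

Call:
step_arm:
  steps:
    - {"xyz": [-0.7, 0.035, 0], "turn": [0, 0, 0], "gripper": -1}
    - {"xyz": [-0.7, 0.035, 0], "turn": [0, 0, 0], "gripper": -1}
    - {"xyz": [-0.7, 0.035, 0], "turn": [0, 0, 0], "gripper": -1}
    - {"xyz": [-0.7, 0.035, 0], "turn": [0, 0, 0], "gripper": -1}
    - {"xyz": [-0.7, 0.035, 0], "turn": [0, 0, 0], "gripper": -1}
    - {"xyz": [-0.7, 0.035, 0], "turn": [0, 0, 0], "gripper": -1}
    - {"xyz": [-0.7, 0.035, 0], "turn": [0, 0, 0], "gripper": -1}
    - {"xyz": [-0.7, 0.035, 0], "turn": [0, 0, 0], "gripper": -1}
    - {"xyz": [0, 0, 0], "turn": [0, 0, 0], "gripper": -1}

```text
time_s: 14.0
position: [0.522, -0.3018, 0.0991]
tool_rot: [[0.269, 0.963, 0.001], [0.963, -0.269, -0.002], [-0.002, 0.001, -1.0]]
ft_force: [-1.3, 0.5, -2.9]
grip_width: 0.0218
```

Run:
```python
from h import *
o=env.observe(); print(o['position'].round(4),o['ft_force'].round(2))
b,_=snap('top'); c,_=snap('side')
cv2.imwrite('pics/m2.png',np.hstack([cv2.resize(b[95:185,140:260,::-1],(400,300),interpolation=2),cv2.resize(c[120:270,90:290,::-1],(400,300),interpolation=2)]))
```

```text
[ 0.522  -0.3018  0.0991] [-1.28  0.51 -2.9 ]
```

View pics/m2.png

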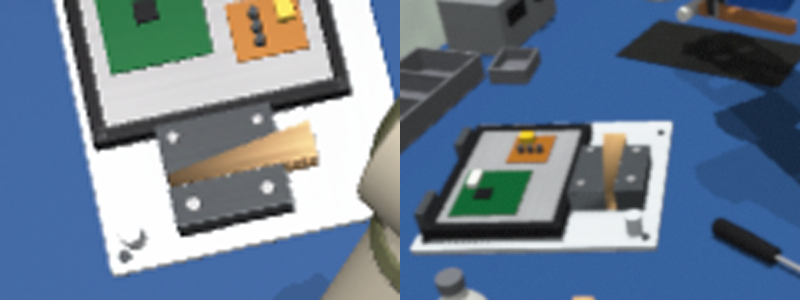

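Top and side crops show the wedge deep in the slot and the jaw flat against the chassis. The spacer, at (130,240) in the top crop, is still upright. I lower the mallet onto the mat.

Call:
step_arm:
  steps:
    - {"xyz": [0.13, 0, 0.5], "turn": [0, 0, 0], "gripper": -1}
    - {"xyz": [0, 0, 0.5], "turn": [0, 0, 0], "gripper": -1}
    - {"xyz": [0, 0, 0.4], "turn": [0, 0, 0], "gripper": -1}
    - {"xyz": [0, 0, 0.2], "turn": [0, 0, 0], "gripper": -1}
    - {"xyz": [0, 0, 0.1], "turn": [0, 0, 0], "gripper": -1}
    - {"xyz": [0, 0, 0.03], "turn": [0, 0, 0], "gripper": -1}
    - {"xyz": [0, 0, 0], "turn": [0, 0, 0], "gripper": -1}

```text
time_s: 14.68
position: [0.5247, -0.2923, 0.0305]
tool_rot: [[0.267, 0.964, 0.001], [0.964, -0.267, -0.0], [-0.0, 0.001, -1.0]]
ft_force: [0.1, -0.6, -3.2]
grip_width: 0.0215
```

Call:
step_arm:
  steps:
    - {"xyz": [0, 0, 0.025], "turn": [0, 0, 0], "gripper": -1}
    - {"xyz": [0, 0, 0.015], "turn": [0, 0, 0], "gripper": -1}
    - {"xyz": [0, 0, 0], "turn": [0, 0, 0], "gripper": -1}

```text
time_s: 14.93
position: [0.5244, -0.2926, 0.0288]
tool_rot: [[0.267, 0.964, 0.001], [0.964, -0.267, -0.001], [-0.0, 0.001, -1.0]]
ft_force: [1.1, 0.5, -3.1]
grip_width: 0.0218
```

Call:
step_arm:
  steps:
    - {"xyz": [0, 0, 0.015], "turn": [0, 0, 0], "gripper": -1}
    - {"xyz": [0, 0, 0.015], "turn": [0, 0, 0], "gripper": -1}
    - {"xyz": [0, 0, 0], "turn": [0, 0, 0], "gripper": -1}

```text
time_s: 15.18
position: [0.5245, -0.2927, 0.0286]
tool_rot: [[0.267, 0.964, 0.001], [0.964, -0.267, -0.001], [-0.001, 0.001, -1.0]]
ft_force: [-4.1, 2.8, 7.7]
grip_width: 0.0218
```

The mallet now rests on the mat: the vertical force went from -3 to +8 N. I let go.

Call:
step_arm:
  steps:
    - {"xyz": [0, 0, 0], "turn": [0, 0, 0], "gripper": -0.2}
    - {"xyz": [0, 0, 0], "turn": [0, 0, 0], "gripper": 0.2}
    - {"xyz": [0, 0, 0], "turn": [0, 0, 0], "gripper": 0.6}
    - {"xyz": [0, 0, 0], "turn": [0, 0, 0], "gripper": 1}
    - {"xyz": [0, 0, 0], "turn": [0, 0, 0], "gripper": 1}
    - {"xyz": [0, 0, 0], "turn": [0, 0, 0], "gripper": 1}
    - {"xyz": [0, 0, 0], "turn": [0, 0, 0], "gripper": 1}
    - {"xyz": [0, 0, 0], "turn": [0, 0, 0], "gripper": 1}
    - {"xyz": [0, 0, -0.4], "turn": [0, 0, 0], "gripper": 1}
    - {"xyz": [0, 0, -0.8], "turn": [0, 0, 0], "gripper": 1}
    - {"xyz": [0, 0, -0.8], "turn": [0, 0, 0], "gripper": 1}
    - {"xyz": [0, 0, -0.8], "turn": [0, 0, 0], "gripper": 1}
    - {"xyz": [0, 0, -0.8], "turn": [0, 0, 0], "gripper": 1}
    - {"xyz": [0, 0, -0.8], "turn": [0, 0, 0], "gripper": 1}
    - {"xyz": [0, 0, -0.6], "turn": [0, 0, 0], "gripper": 1}
    - {"xyz": [0, 0, 0], "turn": [0, 0, 0], "gripper": 1}

```text
time_s: 16.52
position: [0.5255, -0.2934, 0.2327]
tool_rot: [[0.267, 0.964, 0.007], [0.964, -0.267, -0.006], [-0.004, 0.009, -1.0]]
ft_force: [0.5, 0.1, 0.5]
grip_width: 0.0855
```

Run:
```python
from h import *
o=env.observe(); print(o['position'].round(4),o['ft_force'].round(2),o['grip_width'])
a,_=snap('wrist'); b,_=snap('top'); P=cloud('wrist')
cv2.imwrite('pics/m3.png',np.hstack([cv2.resize(a[:,:,::-1],(400,300)),cv2.resize(b[:,:,::-1],(400,300))]))
from wm import X,Y
P=cloud('top'); hsv=cv2.cvtColor(b,cv2.COLOR_RGB2HSV); m=(hsv[...,0]>4)&(hsv[...,0]<24)&(hsv[...,1]>60)&(hsv[...,2]>80)
r=np.zeros_like(m); r[120:152,195:262]=1; m&=r; v,u=np.nonzero(m); Q=np.array([onplane('top',x,y,.046)[:2] for x,y in zip(u,v)]); print('wedge butt t',(Q@Y).min())
```

```text
[ 0.5255 -0.2934  0.2327] [0.46 0.15 0.53] 0.08551927973348147
wedge butt t -0.06697531492098681
```

View pics/m3.png

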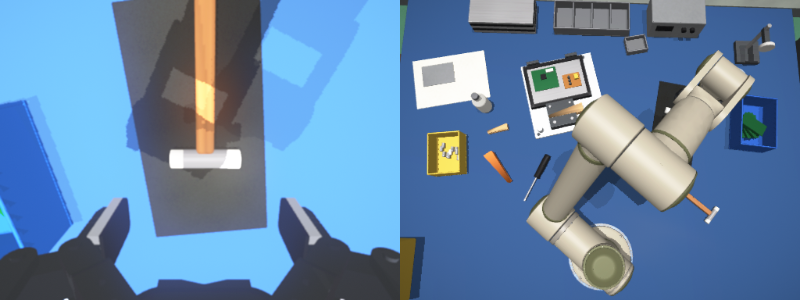

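The mallet lies flat on the mat, head at (205,158) in the wrist half. The wedge is unmoved and the bystanders are in place, so I hand in.

```bash
python3 -c "
from rig import order; print(order.close_job())"
```

```text
the job is handed in; nothing more can be done
None
```

The wedge is home and tight, the mallet is back on its mat and released, and the job was handed in at about 17 s of the 61 s allowed.

**Driving:** I gripped the larger mallet by its handle and gave the wedge ten light taps, drawing back clear between them. They drove it about 74 mm. The resisting force grew from near 0 to about 8 N, then jumped to about 24 N when it seated. The last tap reached the same depth at 24.6 N with no further advance. The hand never touched the wedge.

**Last checks:**
- **Jaw:** the top and side pictures show it flat against the chassis. I judged this by eye and did not measure a gap.
- **Wedge:** after the mallet was put back, the top camera put the butt at -67 mm along the slot. The wrist camera gave about -65.5 mm, which is within pixel and calibration error.
- **Mallet:** it lies flat on the mat, about 4 mm from where it started.
- **Gripper:** it is open, clear of everything at 0.23 m, with wrist force near 0.
- **Bystanders:** those visible in the last pictures are in place. The spacer was last seen upright after the final tap.

No check failed. Forces were read only at the end of each move, so brief impact peaks in between were not recorded.

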